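# Mark a carton of thin glass with a hand stamp

### The job

One carton on the packing table has an empty blue frame on its lid: take the wooden-handled stamp from its yellow tray and press it squarely inside that frame, long side along the frame's long side, with a steady push of about 10 N for one second. Thin glass lies under the springy lid, so press gently, never above 18 N, and do not let the stamp slide or touch the carton outside the frame. Lift it straight off and stand it back upright in its tray; leave the carton that already has its red mark, and the glass bottle and jar, alone.

Things in the scene. Friction and masses are not known exactly. Their poses are not given: they have to be found in the camera images.
- stamp: Loose hand stamp standing upright in the yellow tray, 100 mm tall, about 0.28 kg. Aluminium base plate with a red face, 60 (x) x 44 (y) x 14 mm high; above it a steel neck of 20 mm diameter, then a brown wooden handle 56 (x) x 26 (y) mm from 34 to 100 mm height, to be gripped across its 26 mm (along y) from above. Origin: centre of the underside, which is the stamping face; z up along the handle. Either way round (half turn) is the same mark.
- carton: Fixed cardboard carton with the EMPTY blue frame on its lid; with the lid 192 (x) x 172 (y) x 110 mm high. Origin: centre of the underside on the table, z up. It and the marked carton and the tray may each stand left, in the middle or right.
- frame (a point): Centre of the empty blue frame, on the top surface of that carton's lid, 110 mm above the table when not pressed; moves down with the lid. The frame is 84 (x) x 68 (y) mm inside, printed on a white label, x along its long side and z up; so the 60 x 44 stamp has 12 mm to spare on every side when centred.
- lid (a joint): How far that lid is pressed straight down, in m: 0 at rest, stop at 0.025. It rests on foam like a spring: about 1 N for each mm (0.5 N to start it, 10 N sinks it 9 to 10 mm, 18 N about 17 mm), and comes back up by itself. It stays level.
- marked_carton: Bystander: an identical fixed carton whose frame already holds a red mark (three bars and a disc). Same size, same springy lid. Must not be pressed. Origin: centre of the underside.
- tray: Fixed yellow open tray, 110 (x) x 94 (y) mm, rim 12 mm high, walls and floor 5 mm thick (inside 100 x 84 mm, floor 5 mm above the table). Origin: centre of the underside, z up. The stamp's home.
- bottle: Bystander: loose clear glass bottle with a white cap, 66 mm diameter, 190 mm tall, standing beyond the gap between the middle place and the left or right one. Origin: centre of the underside, z up.
- jar: Bystander: loose amber glass jar with a white lid, 64 mm diameter, 110 mm tall, standing likewise on the other side. Origin: centre of the underside, z up.
Mind the look-alikes: they are no part of the job. There is more than one size of the tray; the job needs the smaller. Leave any purple look-alike of the stamp alone.

How it is judged:
On the way, in this order (a step that is already met when the one before it is completed fails the run):
1. the stamp is pressed with 6 to 18 N inside the empty frame (centre within 12 mm along each frame axis), upright and square to it (within 8 degrees), and kept still for 0.5 s (contact force between stamp and carton between 6 and 18 N and x of stamp in the frame of frame between -0.012 and 0.012 m and y of stamp in the frame of frame between -0.012 and 0.012 m and angle between the x axis of stamp and the x axis of frame, either way round below 0.14 rad and angle between stamp's own z axis and vertical below 0.06 rad and linear speed of stamp below 0.015 m/s), for 0.5 s.
2. the stamp is lifted at least 30 mm clear of the lid (z of stamp in the frame of frame above 0.03 m and value of joint lid below 0.003 m), for 0.1 s.
At the end, for the whole second after the job is handed in: The stamp stands upright (within 4.5 degrees) and at rest on the floor of its yellow tray, its centre within 24 mm of the tray's centre along each tray axis; the carton's lid is back up within 3 mm; the bottle and the jar stand upright (within 6 degrees) within 20 mm of where they were (x of stamp in the frame of tray between -0.024 and 0.024 m and y of stamp in the frame of tray between -0.024 and 0.024 m and z of stamp in the frame of tray below 0.008 m and angle between stamp's own z axis and vertical below 0.08 rad and linear speed of stamp below 0.02 m/s and value of joint lid below 0.003 m and angle between each of bottle, jar's own z axis and vertical below 0.1 rad and distance of each of bottle, jar from where it was at the start of the episode below 0.02 m); the robot touches nothing.
It fails at once if the carton with the empty frame is loaded with more than 18 N by anything, or its lid is sunk more than 19 mm (contact force between anything else and carton above 18 N or value of joint lid above 0.019 m).
It fails at once if the stamp touches the carton while its centre is more than 16 mm off the frame's centre along a frame axis (contact force between stamp and carton above 1 N and not (x of stamp in the frame of frame between -0.016 and 0.016 m and y of stamp in the frame of frame between -0.016 and 0.016 m)).
It fails at once if the pressed stamp slides over the lid (moves faster than 30 mm/s while the lid itself is not moving up or down) (contact force between stamp and carton above 2 N and value of joint lid above 0.003 m and linear speed of stamp above 0.03 m/s and velocity of joint lid between -0.015 and 0.015 m/s).
It fails at once if the already marked carton is touched with more than 2 N (contact force between anything else and marked_carton above 2 N).
It fails at once if the bottle or jar is tipped or shoved more than 20 mm (angle between any of bottle, jar's own z axis and vertical above 0.2 rad or distance of any of bottle, jar from where it was at the start of the episode above 0.02 m).
It also fails if it takes over 64 s, if anything falls off the work surface, if the arm or the gripper's body presses on something with over 40 N, if the wrist force passes 120 N, or if a joint passes its speed limit or range.

### The arm

A 6-joint arm with a two-finger parallel gripper is mounted at the origin on the work surface. World frame = base frame: x ahead of the robot, y to its left, z up, the work surface at z = 0. Lengths are in m, angles in rad, forces in N, time in s.
With the tool pointing down it reaches from about 0.35 to 0.975 m from the base axis. Payload 4.9 kg.
Tool frame: the origin (TCP) lies midway between the tips of the shut fingers; the grasp point (between the pads) lies 19 mm behind it; z points along the fingers, y is the line along which they close (so a half turn about z gives the same grasp; the last joint's range is limited). The gripper opens to 85 mm and grips with 20 to 120 N. Pads are 22 mm wide; open, the fingers measure 114 mm over their backs; the gripper's body (76 mm by 85 mm) begins 54 mm behind the grasp point. The pads swing forward as they close: fully open they stand 13 mm farther back than shut.
Start: joints at [1.226, 0.053, 1.613, -0, 1.476, -0.119], TCP at [0.14, 0.609, 0.231] pointing down, gripper open.
Joint ranges: [-3.01, 3.01], [-1.01, 2.22], [0.06, 2.58], [-1.02, 4.17], [0.09, 2.62], [-3.14, 3.14]. Speed limits (rad/s): [2.57, 2.57, 3.14, 3.14, 3.14, 3.14].

### API

Orientations are given as a rotation vector (axis times angle).
In Python, from station import ctrl gives the robot as it stands.
- The arm moves only by the shell command python3 -m handwheel 'ROWS' [FORCE]. ROWS is JSON, a list of rows, each an object with "gripper": the gripper command: -1 is fully open, 1 is shut, values between are in proportion; "offset": the shift along the tool's x, y, z in mm, a list of three; "rotation": the turn, a rotation vector about the tool's x, y, z in rad, a list of three. A call has exactly 8 rows; each row is the pose to reach, as a shift and turn from the pose commanded when the call began, along the tool's axes at that moment; what a row does not reach only later rows make up. A row lasts 1/8 s, in which the tool goes at most 62.5 mm and 10.7 degrees, less where a joint would pass 70% of its speed; a pose out of reach is approached as far as the arm can. A call with a gripper value outside its range is refused whole. The fingers move at their own pace and stop on an object; FORCE is the grip in N (left out, the last holds). Time passes only in rows, so rows that repeat a pose let the fingers close, or fill a call up. It gives the time, the measured TCP pose, the force, the opening and the grip force at its end, in the units of the state.
- ctrl.get_obs(): the state, without advancing time (a new reading comes with each control period).
- ctrl.get_image(name): name is "scene" or "top" or "wrist"; returns a dict with "image" (384x512x3 uint8, red, green, blue), "fovy" (degrees; the focal length in pixels is half the picture's height over the tangent of half this angle, whatever the lens; pixels are square), "cx", "cy" (the principal point, pixels), "xyz" and "attitude" of the camera in the world. Camera axes: x right, y up, looking along -z (the intrinsics and any distortion apply to the point x, -y, -z); pixel columns grow to the right and rows downward; lengths in m; the calibration is good to about 2 mm. A picture is of the moment at which its call begins. There is no depth.
- ctrl.finish_job(): hands the job in; it is judged then, once.
The state is a dict: "t": time; "q": joint angles; "dq": joint speeds; "effort": joint torques, N m; "tool_pos": TCP position; "tool_rot": TCP orientation; "contact_force": force on the tool from outside, world axes, zero at the start; "wrist_torque": the same for the moment, N m; "opening": finger opening in m; "grip_force": force on a finger pad.
Only numpy, scipy, OpenCV 4.12 (cv2) and the standard library are available. Lean on these libraries where they do the work, as an engineer would, in place of code of your own. Each camera call takes 0.05 s, during which the arm holds its last target. There are 200 camera calls.

## Working session

There is one attempt and no reset: what is moved stays moved. The work goes in short steps, Python scripts to look and compute and a shell command to move; the robot and the scene stay as the last step left them, time stands still between calls to the robot, and variables do not carry over. Pictures are saved under pics/ and viewed, at most 10 in all, crops included, and the job is handed in when it is done.

```bash
mkdir -p pics; ls
cat > h.py <<'E'
import numpy as np, cv2
from scipy.spatial.transform import Rotation as R
from station import ctrl
def grab(n,f):
    d=ctrl.get_image(n); cv2.imwrite(f'pics/{f}.png',d['image'][:,:,::-1]); np.save(f'pics/{f}.npy',d,allow_pickle=True); return d
def load(f): return np.load(f'pics/{f}.npy',allow_pickle=True).item()
E
python3 - <<'E'
from h import *
for n in("scene","top","wrist"):
    d=grab(n,n+"0"); print({k:v for k,v in d.items() if k!='image'})
print(ctrl.get_obs())
a=[cv2.imread(f'pics/{n}0.png') for n in("top","scene")]
cv2.imwrite('pics/both.png',cv2.resize(np.vstack(a),None,fx=.78,fy=.78))
E
```

```text
pics
{'fovy': 45.86300998453003, 'cx': 239.04221987550025, 'cy': 197.75116966366366, 'xyz': array([1.30708595, 0.08687835, 1.15110304]), 'attitude': array([0.47287395, 0.56848881, 1.71394815])}
{'fovy': 47.704358072714165, 'cx': 252.0388780736156, 'cy': 196.15820433558355, 'xyz': array([ 0.4435491 , -0.07889542,  1.5487304 ]), 'attitude': array([ 0.04247059, -0.03556588, -1.55199582])}
{'fovy': 58.98883385700775, 'cx': 260.4695130956596, 'cy': 187.1037187733487, 'xyz': array([0.07577689, 0.62285958, 0.37240826]), 'attitude': array([-0.22370052, -0.17523484,  1.33690981])}
{'t': 0.15, 'q': array([ 1.22600259e+00,  5.32272983e-02,  1.61394246e+00, -1.85532711e-05,
        1.47601561e+00, -1.19005709e-01]), 'dq': array([-0.00094543, -0.00349277, -0.0025033 , -0.00145987,  0.00158498,
       -0.00032652]), 'effort': array([ 6.36845762e-04, -3.94238985e+01, -3.70723557e+01, -1.65570377e-04,
        4.64612123e-03, -1.73116706e-05]), 'tool_pos': array([0.13976776, 0.60868353, 0.23035334]), 'tool_rot': array([-3.53872034e-01, -3.12124753e+00,  2.44126090e-03]), 'contact_force': array([-0.06618344, -0.3438236 , -0.972467  ]), 'wrist_torque': array([ 0.03237517, -0.02635647, -0.04237336]), 'grip_force': 0.0, 'opening': 0.0856496370571013}
```

View pics/both.png

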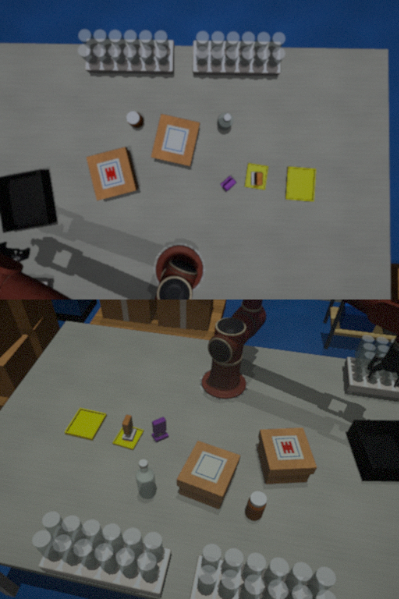

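The picture holds two yellow trays in the top view at full resolution: about (329,227) with the stamp, and about (385,235), which is empty and larger. The stamp candidates are the brown handle at (331,229) and the purple look-alike at (293,235). The cartons are at (227,179), with an empty blue frame, and at (142,223), with a red mark. My targets are the brown stamp, the smaller tray it stands in, and the carton at (227,179). I'll confirm them in an enlarged crop and measure.

```bash
cat >> h.py <<'E'
def ray(d,uv):
    f=192/np.tan(np.radians(d['fovy'])/2); u,v=np.atleast_2d(uv).astype(float).T
    c=np.c_[(u-d['cx'])/f,-(v-d['cy'])/f,-np.ones_like(u)]
    return R.from_rotvec(d['attitude']).apply(c)
def plane(d,uv,z):
    r=ray(d,uv); return d['xyz']+r*((z-d['xyz'][2])/r[:,2])[:,None]
def tri(d1,p1,d2,p2):
    a=ray(d1,p1)[0];b=ray(d2,p2)[0]
    s=np.linalg.lstsq(np.c_[a,-b],d2['xyz']-d1['xyz'],rcond=None)[0]
    x=d1['xyz']+s[0]*a;y=d2['xyz']+s[1]*b
    return (x+y)/2,np.linalg.norm(x-y)
def blobs(d,lo,hi,amin=40):
    m=cv2.inRange(cv2.cvtColor(d['image'],cv2.COLOR_RGB2HSV),np.array(lo),np.array(hi))
    c,_=cv2.findContours(m,cv2.RETR_EXTERNAL,cv2.CHAIN_APPROX_NONE)
    return sorted([k for k in c if cv2.contourArea(k)>amin],key=cv2.contourArea,reverse=True)
E
python3 - <<'E'
from h import *
t,s=load('top0'),load('scene0')
a=cv2.resize(t['image'][130:270,100:420],None,fx=2.4,fy=2.4,interpolation=2)
b=cv2.resize(s['image'][120:270,70:410],(768,339),interpolation=2)
cv2.imwrite('pics/crop1.png',cv2.resize(np.vstack([a,b])[:,:,::-1],None,fx=.88,fy=.88))
for n,d in(('top',t),('scene',s)):
  for c,lo,hi in(('blue',(95,60,60),(115,255,255)),('yel',(24,120,80),(34,255,255)),('white',(0,0,140),(179,60,255)),('orange',(5,100,60),(20,255,255)),('glass?',(125,80,40),(150,255,255))):
    for k in blobs(d,lo,hi,30)[:7]:
      r=cv2.minAreaRect(k); print(n,c,np.round(r[0],1),np.round(r[1],1),round(r[2],1),cv2.contourArea(k))
E
```

```text
top blue [255.5 168.5] [337. 511.] 90.0 31294.0
top yel [385.1 235.5] [36.5 42.3] 3.9 1457.0
top yel [328.3 225.7] [26.3 30.6] 8.5 746.5
top white [141.1 222.4] [34.2 28.1] 76.0 854.5
top white [224.4 178.9] [28.9 34. ] 14.0 849.0
top white [169.5 150. ] [14. 15.] 90.0 165.0
top white [250.   71.5] [37.  4.] 90.0 83.0
top white [218.5  70.5] [37.  3.] 90.0 77.0
top white [267.8  71.5] [37.   3.4] 88.5 53.0
top white [285.5  72.5] [37.  3.] 90.0 42.5
top orange [142.6 222.5] [57.5 52.4] 76.0 2885.0
top orange [224.7 179.3] [51.4 57.1] 12.9 2816.5
top orange [331.6 229. ] [ 8.2 16.2] 3.8 93.5
top orange [232.9 351. ] [24.2  6.3] 24.0 70.0
top orange [228.9 320.1] [10.6 28.1] 87.0 50.0
top orange [510.5 363.5] [39.  1.] 90.0 32.5
top glass? [292.2 234.8] [12. 17.] 48.4 185.0
scene blue [390.8  32.9] [148.   70.8] 7.5 6045.0
scene blue [ 56.  373.5] [ 19. 112.] 90.0 952.5
scene blue [298.2  11.4] [20.6 27.5] 11.3 349.5
scene blue [452.8  15.9] [30.  11.4] 32.7 170.0
scene blue [119.1  16. ] [ 7.6 34.6] 30.4 167.5
scene blue [  5.1 347.2] [13.6 12.2] 15.3 112.0
scene blue [431.1   5.6] [9
[... 194 characters left out ...]
6.4] 86.4 849.0
scene white [331.2 254.4] [17.9 17.9] 63.4 241.5
scene white [207.8 347.1] [ 7.7 56.7] 16.8 218.5
scene white [253.9 356.5] [ 7.8 55.1] 11.3 137.0
scene white [276.5 358.8] [ 8.4 49.3] 9.1 98.5
scene white [330.2 366.4] [19.1 10. ] 77.5 79.0
scene orange [266.2 218.6] [63.5 66.8] 22.6 3720.0
scene orange [369.3 194.1] [67.3 62. ] 78.5 3364.5
scene orange [202.5  25.5] [ 51. 173.] 90.0 2178.5
scene orange [286.  109.8] [55.3 31.1] 7.0 422.0
scene orange [15.7 63.5] [10.2 53.1] 40.6 389.0
scene orange [161.3 159.5] [ 9.3 23.9] 9.0 129.0
scene orange [  5.5 129. ] [12. 11.] 90.0 85.5
scene glass? [203.  158.5] [15. 16.] 90.0 111.5
scene glass? [203.4 174.6] [20.5 14.6] 25.0 88.0
```

View pics/crop1.png

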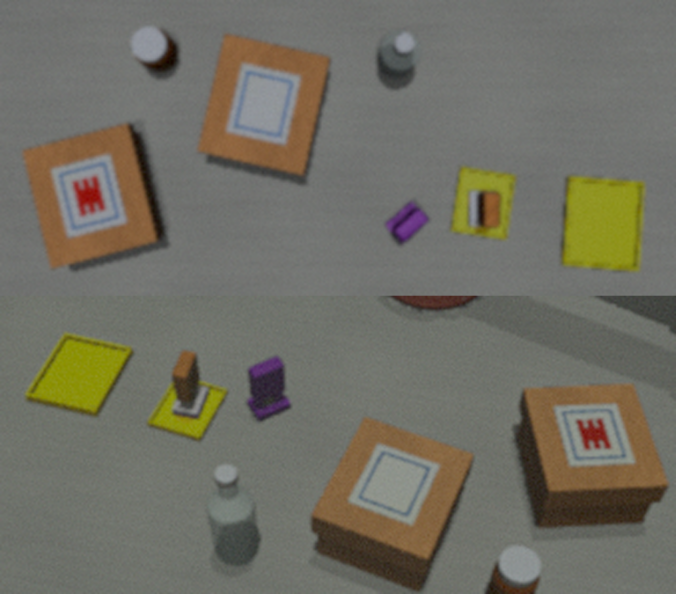

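The crop confirms all three. The brown stamp with a pale aluminium base stands in the smaller tray, top (328,226). The carton with the empty blue frame is at top (224,179). The red-marked carton, the purple stamp and the bigger tray stay untouched.

Run:
```python
from h import *
t,s=load('top0'),load('scene0')
print('frame',tri(t,(224.4,178.9),s,(267.6,213.7)))
print('tray',tri(t,(328.3,225.7),s,(163.9,175.4)))
print('handle centroid',tri(t,(331.6,229),s,(161.3,159.5)))
def rect(k,z):
    p=plane(t,k.reshape(-1,2),z)[:,:2].astype(np.float32); r=cv2.minAreaRect(p)
    b=cv2.boxPoints(r); e=[b[1]-b[0],b[2]-b[1]]; e=max(e,key=np.linalg.norm)
    print(np.round(r[0],4),np.round(r[1],4),'long axis deg',round(np.degrees(np.arctan2(e[1],e[0])),1))
Y=blobs(t,(24,120,80),(34,255,255)); W=blobs(t,(0,0,140),(179,60,255),500);O=blobs(t,(5,100,60),(20,255,255),80)
print('tray');rect(Y[1],.012)
for k in W: rect(k,.11)
for k in O[:3]: rect(k,.11 if cv2.contourArea(k)>500 else .1)
for n,uv,z in(('jar',(169.5,150),.11),('bottlecap',(291,149),.19),('purple',(292,235),.05)): print(n,plane(t,uv,z)[0])
o=ctrl.get_obs(); M=R.from_rotvec(o['tool_rot']).as_matrix();print(M.round(3))
```

```text
frame (array([0.57105424, 0.0213422 , 0.10855963]), np.float64(0.0003823029640899207))
tray (array([ 0.42060851, -0.34351551,  0.00627636]), np.float64(0.00024223237179816668))
handle centroid (array([ 0.41107638, -0.34490011,  0.07316463]), np.float64(0.0034613015417125606))
tray
[ 0.421  -0.3424] [0.0926 0.1078] long axis deg -7.9
[0.4217 0.2938] [0.1125 0.0931] long axis deg 15.8
[0.5712 0.0211] [0.096  0.1131] long axis deg -12.7
[0.4218 0.2889] [0.1907 0.1728] long axis deg 16.0
[0.57   0.0199] [0.1707 0.1905] long axis deg -11.8
[ 0.4114 -0.3383] [0.0272 0.054 ] long axis deg -3.3
jar [0.66436576 0.20639962 0.11      ]
bottlecap [ 0.66211925 -0.1921807   0.19      ]
purple [ 0.38699223 -0.21148216  0.05      ]
[[-0.975  0.224 -0.001]
 [ 0.224  0.975 -0.002]
 [ 0.    -0.002 -1.   ]]
```

```bash
python3 -m handwheel '[{"gripper":-1,"offset":[-48,-34,-13],"rotation":[0,0,0]},{"gripper":-1,"offset":[-96,-68,-26],"rotation":[0,0,0]},{"gripper":-1,"offset":[-144,-102,-39],"rotation":[0,0,0]},{"gripper":-1,"offset":[-192,-136,-52],"rotation":[0,0,0]},{"gripper":-1,"offset":[-240,-170,-65],"rotation":[0,0,0]},{"gripper":-1,"offset":[-288,-204,-78],"rotation":[0,0,0]},{"gripper":-1,"offset":[-336,-238,-91],"rotation":[0,0,0]},{"gripper":-1,"offset":[-384,-272,-104],"rotation":[0,0,0]}]' 30
python3 -m handwheel '[{"gripper":-1,"offset":[-11,-60,0],"rotation":[0,0,-0.015]},{"gripper":-1,"offset":[-22,-120,0],"rotation":[0,0,-0.03]},{"gripper":-1,"offset":[-33,-180,0],"rotation":[0,0,-0.045]},{"gripper":-1,"offset":[-44,-240,0],"rotation":[0,0,-0.06]},{"gripper":-1,"offset":[-55,-300,0],"rotation":[0,0,-0.075]},{"gripper":-1,"offset":[-66,-360,0],"rotation":[0,0,-0.09]},{"gripper":-1,"offset":[-77,-420,0],"rotation":[0,0,-0.105]},{"gripper":-1,"offset":[-88,-480,0],"rotation":[0,0,-0.12]}]'
python3 -m handwheel '[{"gripper":-1,"offset":[2,-30,0],"rotation":[0,0,0]},{"gripper":-1,"offset":[4,-70,0],"rotation":[0,0,0]},{"gripper":-1,"offset":[6,-112,0],"rotation":[0,0,0]},{"gripper":-1,"offset":[6,-112,0],"rotation":[0,0,0]},{"gripper":-1,"offset":[6,-112,0],"rotation":[0,0,0]},{"gripper":-1,"offset":[6,-112,0],"rotation":[0,0,0]},{"gripper":-1,"offset":[6,-112,0],"rotation":[0,0,0]},{"gripper":-1,"offset":[6,-112,0],"rotation":[0,0,0]}]'
python3 - <<'E'
from h import *
d=grab('wrist','w1'); o=ctrl.get_obs(); print(o['tool_pos'],R.from_rotvec(o['tool_rot']).as_matrix().round(3).tolist(),d['xyz'],o['contact_force'])
E
```

```text
t: 1.15
tool_pos: [0.4541, 0.2564, 0.3355]
tool_rot: [0.354, 3.122, 0.0]
contact_force: [0.3, -0.1, 0.5]
opening: 0.0854
grip_force: 0.0
t: 2.15
tool_pos: [0.431, -0.2314, 0.3352]
tool_rot: [0.166, 3.137, 0.0]
contact_force: [0.2, -0.3, 1.1]
opening: 0.0854
grip_force: 0.0
t: 3.15
tool_pos: [0.414, -0.3397, 0.3355]
tool_rot: [0.165, 3.137, -0.0]
contact_force: [0.3, -0.5, -0.7]
opening: 0.0854
grip_force: 0.0
[ 0.41396577 -0.3397972   0.33544089] [[-0.994, 0.105, 0.0], [0.105, 0.994, -0.0], [-0.0, -0.0, -1.0]] [ 0.34860957 -0.33347073  0.47769172] [0.08122293 0.33660273 0.62878512]
```

View pics/w1.png

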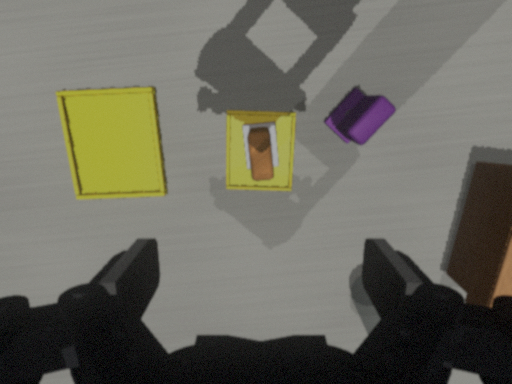

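Wrist view: small tray at about (260,150), brown handle with its top face at about (261,165), and the purple stamp at (360,115) on the +y side. Next I'll measure from this view and triangulate against the top view.

Run:
```python
from h import *
t,w=load('top0'),load('w1')
im=w['image'][100:200,215:305]
cv2.imwrite('pics/w1c.png',cv2.resize(im[:,:,::-1],None,fx=6,fy=6,interpolation=2))
def rect(d,p,z):
    p=plane(d,p.reshape(-1,2),z)[:,:2].astype(np.float32); r=cv2.minAreaRect(p)
    b=cv2.boxPoints(r); e=max([b[1]-b[0],b[2]-b[1]],key=np.linalg.norm)
    print(np.round(r[0],4),np.round(r[1],4),round(np.degrees(np.arctan2(e[1],e[0])),1))
for k in blobs(w,(22,120,60),(36,255,255),300): print('yel',cv2.minAreaRect(k));rect(w,k,.012)
for lo in((3,90,40),(3,90,110)):
  for k in blobs(w,lo,(20,255,255),60)[:3]: print('br',lo,cv2.minAreaRect(k),cv2.boundingRect(k));rect(w,k,.1)
```

```text
yel ((111.26789093017578, 143.0272979736328), (115.08861541748047, 98.08822631835938), 83.2901611328125)
[ 0.3926 -0.5417] [0.1308 0.1496] -3.5
yel ((259.5576477050781, 150.00222778320312), (68.0650634765625, 78.51888275146484), 2.2025980949401855)
[ 0.4224 -0.3426] [0.0922 0.1091] -8.2
br (3, 90, 40) ((479.5, 236.0), (144.0, 63.0), 90.0) (448, 164, 64, 145)
[ 0.5458 -0.09  ] [0.1904 0.0764] 4.9
br (3, 90, 40) ((260.1485290527344, 153.4851531982422), (51.34392166137695, 21.09478759765625), 84.2894058227539) (249, 128, 24, 52)
[ 0.4117 -0.3405] [0.0239 0.0582] -0.8
br (3, 90, 110) ((260.9010009765625, 161.00990295410156), (36.21935272216797, 21.09478759765625), 84.2894058227539) (249, 144, 24, 36)
[ 0.4201 -0.3406] [0.0239 0.0414] -0.8
br (3, 90, 110) ((502.0, 268.0), (58.0, 18.0), 90.0) (493, 239, 19, 59)
[ 0.5854 -0.0595] [0.0777 0.0223] 4.9
```

View pics/w1c.png

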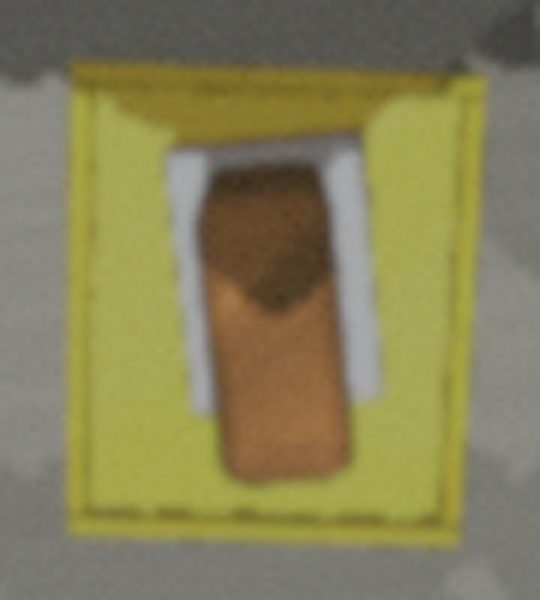

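Run:
```python
from h import *
w,t,s=load('w1'),load('top0'),load('scene0')
P=lambda x,y:(215+x/6-.4,100+y/6-.4)
for z,pts in((.019,[(170,155),(195,410),(360,150),(380,395)]),(.105,[(205,270),(225,470),(330,270),(350,465),(285,478),(268,170),(262,205)])):
    q=plane(w,[P(*p) for p in pts],z)[:,:2]; print(z,q.round(4).tolist())
    for i in(0,2): e=q[i+1]-q[i]; print(np.degrees(np.arctan2(e[1],e[0])).round(1))
# height: handle far end centre in wrist vs top-view rect far end
print('tri tray',tri(w,(259.6,150),t,(328.3,225.7)))
k=[k for k in blobs(t,(5,100,60),(20,255,255),60) if 300<k[:,0,0].mean()<360][0].reshape(-1,2)
print(k.min(0),k.max(0)); 
e=k[k[:,1]==k[:,1].min()].mean(0); print('far end',tri(w,P(285,478),t,e))
```

```text
0.019 [[0.3846, -0.361], [0.4426, -0.3621], [0.3879, -0.3189], [0.4436, -0.3195]]
-1.1
-0.7
0.105 [[0.3992, -0.3519], [0.437, -0.3525], [0.4016, -0.3291], [0.4385, -0.329], [0.4398, -0.3414], [0.3824, -0.3385], [0.3885, -0.3403]]
-0.8
0.2
tri tray (array([ 0.42071221, -0.3424436 ,  0.01215013]), np.float64(0.0001423547447706815))
[327 221] [336 237]
far end (array([ 0.43937502, -0.33891431,  0.09947393]), np.float64(0.006184327639021236))
```

```bash
python3 -m handwheel '[{"gripper":-1,"offset":[1.5,-1,50],"rotation":[0,0,-0.045]},{"gripper":-1,"offset":[1.5,-1,100],"rotation":[0,0,-0.09]},{"gripper":-1,"offset":[1.5,-1,150],"rotation":[0,0,-0.09]},{"gripper":-1,"offset":[1.5,-1,200],"rotation":[0,0,-0.09]},{"gripper":-1,"offset":[1.5,-1,230],"rotation":[0,0,-0.09]},{"gripper":-1,"offset":[1.5,-1,255],"rotation":[0,0,-0.09]},{"gripper":-1,"offset":[1.5,-1,273],"rotation":[0,0,-0.09]},{"gripper":-1,"offset":[1.5,-1,273],"rotation":[0,0,-0.09]}]'
python3 -m handwheel '[{"gripper":0.2,"offset":[0,0,0],"rotation":[0,0,0]},{"gripper":0.3,"offset":[0,0,0],"rotation":[0,0,0]},{"gripper":0.4,"offset":[0,0,0],"rotation":[0,0,0]},{"gripper":0.6,"offset":[0,0,0],"rotation":[0,0,0]},{"gripper":1,"offset":[0,0,0],"rotation":[0,0,0]},{"gripper":1,"offset":[0,0,0],"rotation":[0,0,0]},{"gripper":1,"offset":[0,0,0],"rotation":[0,0,0]},{"gripper":1,"offset":[0,0,0],"rotation":[0,0,0]}]' 60
```

```text
t: 4.2
tool_pos: [0.4115, -0.3402, 0.0609]
tool_rot: [-0.025, -3.139, -0.003]
contact_force: [0.4, 0.2, -0.1]
opening: 0.0851
grip_force: 0.0
t: 5.2
tool_pos: [0.4125, -0.3414, 0.0631]
tool_rot: [0.025, 3.141, -0.001]
contact_force: [-0.5, 2.3, 4.8]
opening: 0.0255
grip_force: 61.9
```

```bash
python3 -m handwheel '[{"gripper":1,"offset":[0,0,-8],"rotation":[0,0,0]},{"gripper":1,"offset":[0,0,-30],"rotation":[0,0,0]},{"gripper":1,"offset":[0,0,-70],"rotation":[0,0,0]},{"gripper":1,"offset":[0,0,-115],"rotation":[0,0,0]},{"gripper":1,"offset":[0,0,-160],"rotation":[0,0,0]},{"gripper":1,"offset":[0,0,-205],"rotation":[0,0,0]},{"gripper":1,"offset":[0,0,-250],"rotation":[0,0,0]},{"gripper":1,"offset":[0,0,-270],"rotation":[0,0,0]}]'
python3 -m handwheel '[{"gripper":1,"offset":[-10,25,0],"rotation":[0,0,0.02]},{"gripper":1,"offset":[-32,77,0],"rotation":[0,0,0.05]},{"gripper":1,"offset":[-55,131,0],"rotation":[0,0,0.08]},{"gripper":1,"offset":[-78,186,0],"rotation":[0,0,0.11]},{"gripper":1,"offset":[-101,241,0],"rotation":[0,0,0.14]},{"gripper":1,"offset":[-124,296,0],"rotation":[0,0,0.17]},{"gripper":1,"offset":[-143,342,0],"rotation":[0,0,0.2]},{"gripper":1,"offset":[-153,365,0],"rotation":[0,0,0.2]}]'
python3 -m handwheel '[{"gripper":1,"offset":[0,0,0],"rotation":[0,0,0]},{"gripper":1,"offset":[0,0,0],"rotation":[0,0,0]},{"gripper":1,"offset":[0,0,0],"rotation":[0,0,0]},{"gripper":1,"offset":[0,0,0],"rotation":[0,0,0]},{"gripper":1,"offset":[0,0,0],"rotation":[0,0,0]},{"gripper":1,"offset":[0,0,0],"rotation":[0,0,0]},{"gripper":1,"offset":[0,0,0],"rotation":[0,0,0]},{"gripper":1,"offset":[0,0,0],"rotation":[0,0,0]}]'
python3 - <<'E'
from h import *
d=grab('wrist','w2'); s=grab('scene','s2');o=ctrl.get_obs(); print(o['tool_pos'],R.from_rotvec(o['tool_rot']).as_matrix().round(4).tolist(),o['contact_force'])
b=cv2.resize(s['image'][110:260,180:380],(512,384))
cv2.imwrite('pics/v2.png',cv2.resize(np.vstack([d['image'],b])[:,:,::-1],None,fx=.78,fy=.78))
E
```

```text
t: 6.2
tool_pos: [0.4125, -0.3414, 0.3348]
tool_rot: [0.025, 3.139, -0.004]
contact_force: [0.2, -0.0, -2.6]
opening: 0.0253
grip_force: 61.4
t: 7.2
tool_pos: [0.5707, 0.0241, 0.3297]
tool_rot: [-0.334, -3.12, -0.0]
contact_force: [-0.9, -0.2, -3.0]
opening: 0.0249
grip_force: 61.2
t: 8.2
tool_pos: [0.571, 0.0215, 0.3323]
tool_rot: [0.338, 3.123, -0.0]
contact_force: [-0.5, 0.1, -3.1]
opening: 0.0256
grip_force: 61.2
[0.57095181 0.02155472 0.33232785] [[-0.9768, 0.214, 0.0], [0.214, 0.9768, -0.0], [-0.0001, -0.0, -1.0]] [-0.04069941  1.21455463 -3.91161633]
```

View pics/v2.png

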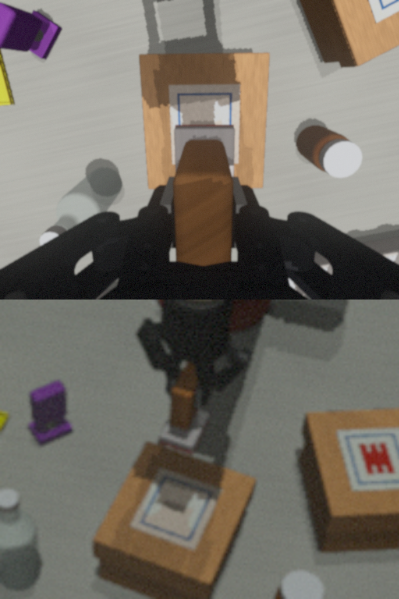

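The wrist view shows the carton squared to the tool, with the label's base-side edge at about (217..306, 108) full-res. The stamp hangs upright over the frame. Quick numeric check of the label against the tool pose:

Run:
```python
from h import *
w=load('w2');s=load('s2'); o=ctrl.get_obs(); M=R.from_rotvec(o['tool_rot']).as_matrix()
def totool(p): return ((p-o['tool_pos'])@M*1000)
g=cv2.cvtColor(w['image'],cv2.COLOR_RGB2HSV).astype(int)
for v in (112,125,140):
    row=g[v]; m=np.where((row[:,1]<70)&(np.arange(512)>190)&(np.arange(512)<330))[0]
    print(v,m.min(),m.max(),totool(plane(w,[(m.min(),v),(m.max(),v)],.11)).round(1)[:,:2].tolist())
for u in(235,262,290):
    col=g[:,u]; m=np.where((col[:,1]<70)&(np.arange(384)>85)&(np.arange(384)<135))[0]; c=np.where((col[:,0]<22)&(col[:,1]>90))[0]
    print(u,m.min(),totool(plane(w,(u,m.min()),.11)).round(1)[:,:2],'lid edge',c.min(),totool(plane(w,(u,c.min()),.11)).round(1)[:,:2])
# stamp base plate bottom edge near (wrist), plane of stamp bottom
im=w['image'][130:220,205:320]; cv2.imwrite('pics/w2c.png',cv2.resize(im[:,:,::-1],None,fx=6,fy=6))
```

```text
112 216 306 [[48.9, -47.5], [48.9, 47.0]]
125 217 306 [[35.4, -46.9], [35.4, 47.4]]
140 217 307 [[19.5, -47.4], [19.5, 49.1]]
235 109 [[ 52.  -27.5]] lid edge 69 [[ 91.6 -26.7]]
262 108 [[53.   0.8]] lid edge 69 [[91.6  0.8]]
290 108 [[53.  30.1]] lid edge 69 [[91.6 29.2]]
```

View pics/w2c.png

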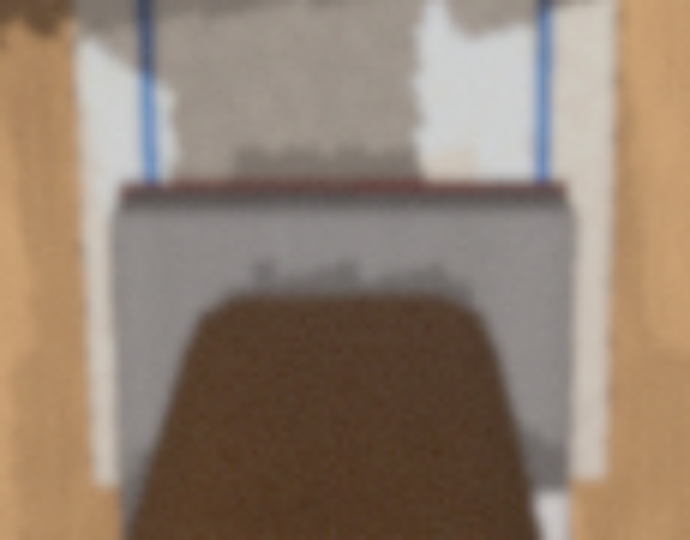

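Run:
```python
from h import *
w=load('w2'); o=ctrl.get_obs(); M=R.from_rotvec(o['tool_rot']).as_matrix()
for z in(.265,.27,.275,.28,.285):
    p=(plane(w,[(224.9,160.8),(298.8,160.8)],z)-o['tool_pos'])@M*1000; print(z,p.round(1).tolist(),(p[1]-p[0]).round(1))
```

```text
0.265 [[26.1, -23.1, 67.3], [26.1, 23.2, 67.3]] [-0.  46.3 -0. ]
0.27 [[27.0, -22.5, 62.3], [27.0, 22.7, 62.3]] [-0.  45.2 -0. ]
0.275 [[28.0, -22.0, 57.3], [28.0, 22.1, 57.3]] [-0.  44.1 -0. ]
0.28 [[28.9, -21.5, 52.3], [28.9, 21.5, 52.3]] [-0. 43. -0.]
0.285 [[29.9, -20.9, 47.3], [29.9, 20.9, 47.3]] [-0.  41.9 -0. ]
```

```bash
python3 -m handwheel '[{"gripper":1,"offset":[-2,0,15],"rotation":[0,0,0]},{"gripper":1,"offset":[-2,0,45],"rotation":[0,0,0]},{"gripper":1,"offset":[-2,0,75],"rotation":[0,0,0]},{"gripper":1,"offset":[-2,0,105],"rotation":[0,0,0]},{"gripper":1,"offset":[-2,0,130],"rotation":[0,0,0]},{"gripper":1,"offset":[-2,0,145],"rotation":[0,0,0]},{"gripper":1,"offset":[-2,0,152],"rotation":[0,0,0]},{"gripper":1,"offset":[-2,0,152],"rotation":[0,0,0]}]'
python3 -m handwheel '[{"gripper":1,"offset":[0,0,1],"rotation":[0,0,0]},{"gripper":1,"offset":[0,0,2.5],"rotation":[0,0,0]},{"gripper":1,"offset":[0,0,4],"rotation":[0,0,0]},{"gripper":1,"offset":[0,0,5.5],"rotation":[0,0,0]},{"gripper":1,"offset":[0,0,7],"rotation":[0,0,0]},{"gripper":1,"offset":[0,0,8],"rotation":[0,0,0]},{"gripper":1,"offset":[0,0,8],"rotation":[0,0,0]},{"gripper":1,"offset":[0,0,8],"rotation":[0,0,0]}]'
python3 - <<'E'
from h import *
d=grab('wrist','w3'); s=grab('scene','s3')
b=cv2.resize(s['image'][150:270,200:360],(512,384))
cv2.imwrite('pics/v3.png',cv2.resize(np.vstack([d['image'],b])[:,:,::-1],None,fx=.78,fy=.78))
print(ctrl.get_obs()['tool_pos'])
for i in range(6):
    ctrl.get_image('top'); print(ctrl.get_obs()['contact_force'].round(2))
E
```

```text
t: 9.3
tool_pos: [0.573, 0.021, 0.1803]
tool_rot: [-0.338, -3.123, 0.0]
contact_force: [0.8, 0.1, -2.3]
opening: 0.0253
grip_force: 61.2
t: 10.3
tool_pos: [0.5729, 0.0211, 0.1723]
tool_rot: [0.338, 3.123, -0.0]
contact_force: [0.0, 0.9, -3.3]
opening: 0.0254
grip_force: 61.2
[0.57294462 0.02104302 0.17237565]
[-0.35 -1.2  -3.51]
[ 0.41  0.   -3.05]
[ 0.28 -0.11 -3.07]
[ 0.12 -0.26 -3.03]
[ 0.01  0.47 -2.82]
[ 0.8   0.05 -1.96]
```

View pics/v3.png

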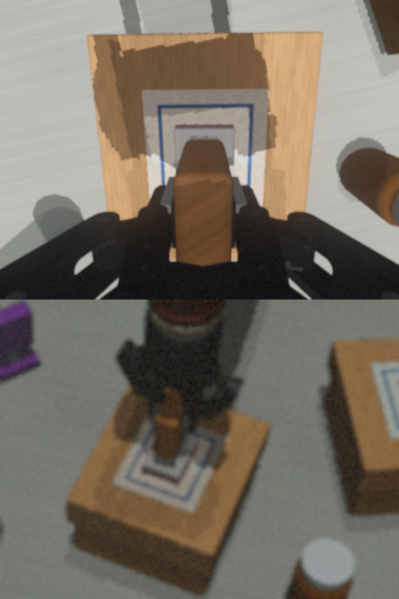

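The stamp sits centred in the frame, with the plate at 176–234 between frame lines 163–250. It is about 5 mm above the lid, so I'll press slowly.

```bash
python3 -m handwheel '[{"gripper":1,"offset":[0,0,1.5],"rotation":[0,0,0]},{"gripper":1,"offset":[0,0,3],"rotation":[0,0,0]},{"gripper":1,"offset":[0,0,4.5],"rotation":[0,0,0]},{"gripper":1,"offset":[0,0,6],"rotation":[0,0,0]},{"gripper":1,"offset":[0,0,7.5],"rotation":[0,0,0]},{"gripper":1,"offset":[0,0,9],"rotation":[0,0,0]},{"gripper":1,"offset":[0,0,10],"rotation":[0,0,0]},{"gripper":1,"offset":[0,0,10],"rotation":[0,0,0]}]'
python3 - <<'E'
from h import *
for i in range(4):
    ctrl.get_image('top'); o=ctrl.get_obs(); print(o['contact_force'].round(2),o['tool_pos'].round(4))
E
```

```text
t: 11.7
tool_pos: [0.573, 0.0211, 0.1627]
tool_rot: [0.338, 3.123, -0.0]
contact_force: [-3.0, 1.9, 3.0]
opening: 0.0256
grip_force: 61.9
[-2.89  0.84  3.37] [0.573  0.0211 0.1627]
[-2.23  0.42  2.78] [0.573  0.0211 0.1627]
[-2.72  0.6   3.43] [0.573  0.0211 0.1626]
[-2.49  0.2   2.86] [0.573  0.0211 0.1626]
```

```bash
python3 -m handwheel '[{"gripper":1,"offset":[0,0,1],"rotation":[0,0,0]},{"gripper":1,"offset":[0,0,2],"rotation":[0,0,0]},{"gripper":1,"offset":[0,0,3],"rotation":[0,0,0]},{"gripper":1,"offset":[0,0,4],"rotation":[0,0,0]},{"gripper":1,"offset":[0,0,4],"rotation":[0,0,0]},{"gripper":1,"offset":[0,0,4],"rotation":[0,0,0]},{"gripper":1,"offset":[0,0,4],"rotation":[0,0,0]},{"gripper":1,"offset":[0,0,4],"rotation":[0,0,0]}]'
python3 - <<'E'
from h import *
for i in range(14):
    ctrl.get_image('top'); o=ctrl.get_obs(); i%4==0 and print(o['contact_force'].round(2),o['tool_pos'].round(4))
E
```

```text
t: 12.9
tool_pos: [0.573, 0.0211, 0.1591]
tool_rot: [0.338, 3.123, 0.0]
contact_force: [-4.6, 1.5, 6.6]
opening: 0.0253
grip_force: 62.4
[-4.02  1.37  7.03] [0.573  0.0211 0.1591]
[-4.38  1.09  7.34] [0.573  0.0211 0.159 ]
[-4.67  1.41  6.06] [0.573  0.0211 0.1591]
[-4.39  1.33  7.1 ] [0.573  0.0211 0.1591]
```

```bash
python3 -m handwheel '[{"gripper":1,"offset":[0,0,-2],"rotation":[0,0,0]},{"gripper":1,"offset":[0,0,-4.5],"rotation":[0,0,0]},{"gripper":1,"offset":[0,0,-7],"rotation":[0,0,0]},{"gripper":1,"offset":[0,0,-9.5],"rotation":[0,0,0]},{"gripper":1,"offset":[0,0,-12],"rotation":[0,0,0]},{"gripper":1,"offset":[0,0,-15],"rotation":[0,0,0]},{"gripper":1,"offset":[0,0,-25],"rotation":[0,0,0]},{"gripper":1,"offset":[0,0,-40],"rotation":[0,0,0]}]'
python3 -m handwheel '[{"gripper":1,"offset":[0,0,-20],"rotation":[0,0,0]},{"gripper":1,"offset":[0,0,-45],"rotation":[0,0,0]},{"gripper":1,"offset":[0,0,-70],"rotation":[0,0,0]},{"gripper":1,"offset":[0,0,-95],"rotation":[0,0,0]},{"gripper":1,"offset":[0,0,-120],"rotation":[0,0,0]},{"gripper":1,"offset":[0,0,-130],"rotation":[0,0,0]},{"gripper":1,"offset":[0,0,-136],"rotation":[0,0,0]},{"gripper":1,"offset":[0,0,-136],"rotation":[0,0,0]}]'
```

```text
t: 14.6
tool_pos: [0.5726, 0.0211, 0.1987]
tool_rot: [-0.338, -3.122, 0.0]
contact_force: [0.6, -0.8, -3.5]
opening: 0.0255
grip_force: 61.0
t: 15.6
tool_pos: [0.5728, 0.0211, 0.3341]
tool_rot: [-0.338, -3.123, 0.0]
contact_force: [0.4, 0.3, -3.5]
opening: 0.0254
grip_force: 61.1
```

```bash
python3 -m handwheel '[{"gripper":1,"offset":[5,-25,0],"rotation":[0,0,-0.01]},{"gripper":1,"offset":[15,-80,0],"rotation":[0,0,-0.02]},{"gripper":1,"offset":[26,-138,0],"rotation":[0,0,-0.03]},{"gripper":1,"offset":[37,-196,0],"rotation":[0,0,-0.04]},{"gripper":1,"offset":[48,-254,0],"rotation":[0,0,-0.05]},{"gripper":1,"offset":[59,-312,0],"rotation":[0,0,-0.06]},{"gripper":1,"offset":[68,-362,0],"rotation":[0,0,-0.08]},{"gripper":1,"offset":[73,-388,0],"rotation":[0,0,-0.08]}]'
python3 -m handwheel '[{"gripper":1,"offset":[0,0,0],"rotation":[0,0,0]},{"gripper":1,"offset":[0,0,30],"rotation":[0,0,0]},{"gripper":1,"offset":[0,0,70],"rotation":[0,0,0]},{"gripper":1,"offset":[0,0,110],"rotation":[0,0,0]},{"gripper":1,"offset":[0,0,150],"rotation":[0,0,0]},{"gripper":1,"offset":[0,0,190],"rotation":[0,0,0]},{"gripper":1,"offset":[0,0,215],"rotation":[0,0,0]},{"gripper":1,"offset":[0,0,220],"rotation":[0,0,0]}]'
python3 -m handwheel '[{"gripper":1,"offset":[0,0,10],"rotation":[0,0,0]},{"gripper":1,"offset":[0,0,20],"rotation":[0,0,0]},{"gripper":1,"offset":[0,0,30],"rotation":[0,0,0]},{"gripper":1,"offset":[0,0,38],"rotation":[0,0,0]},{"gripper":1,"offset":[0,0,43],"rotation":[0,0,0]},{"gripper":1,"offset":[0,0,46],"rotation":[0,0,0]},{"gripper":1,"offset":[0,0,48],"rotation":[0,0,0]},{"gripper":1,"offset":[0,0,48],"rotation":[0,0,0]}]'
```

```text
t: 16.6
tool_pos: [0.4168, -0.3441, 0.3326]
tool_rot: [-0.217, -3.132, -0.002]
contact_force: [-0.2, 1.0, -2.5]
opening: 0.0251
grip_force: 61.0
t: 17.6
tool_pos: [0.4175, -0.3399, 0.1113]
tool_rot: [-0.211, -3.13, -0.007]
contact_force: [-1.2, -0.9, -2.0]
opening: 0.0251
grip_force: 61.0
t: 18.6
tool_pos: [0.4185, -0.3423, 0.0663]
tool_rot: [0.213, 3.134, -0.0]
contact_force: [0.6, -1.0, -2.8]
opening: 0.0251
grip_force: 61.0
```

```bash
python3 -m handwheel '[{"gripper":1,"offset":[0,0,0.8],"rotation":[0,0,0]},{"gripper":1,"offset":[0,0,1.6],"rotation":[0,0,0]},{"gripper":1,"offset":[0,0,2.4],"rotation":[0,0,0]},{"gripper":1,"offset":[0,0,3.0],"rotation":[0,0,0]},{"gripper":1,"offset":[0,0,3.5],"rotation":[0,0,0]},{"gripper":1,"offset":[0,0,4],"rotation":[0,0,0]},{"gripper":1,"offset":[0,0,4],"rotation":[0,0,0]},{"gripper":1,"offset":[0,0,4],"rotation":[0,0,0]}]'
```

```text
t: 19.6
tool_pos: [0.4186, -0.3423, 0.0632]
tool_rot: [-0.213, -3.134, -0.0]
contact_force: [-2.9, 3.4, 5.0]
opening: 0.0254
grip_force: 62.1
```

Touching down at about 8 N. I'll release slowly, then open fully and lift.

```bash
python3 -m handwheel '[{"gripper":0.3,"offset":[0,0,0],"rotation":[0,0,0]},{"gripper":0.2,"offset":[0,0,0],"rotation":[0,0,0]},{"gripper":0,"offset":[0,0,0],"rotation":[0,0,0]},{"gripper":-0.4,"offset":[0,0,0],"rotation":[0,0,0]},{"gripper":-0.8,"offset":[0,0,0],"rotation":[0,0,0]},{"gripper":-1,"offset":[0,0,0],"rotation":[0,0,0]},{"gripper":-1,"offset":[0,0,0],"rotation":[0,0,0]},{"gripper":-1,"offset":[0,0,0],"rotation":[0,0,0]}]' 20
python3 -m handwheel '[{"gripper":-1,"offset":[0,0,-15],"rotation":[0,0,0]},{"gripper":-1,"offset":[0,0,-45],"rotation":[0,0,0]},{"gripper":-1,"offset":[0,0,-85],"rotation":[0,0,0]},{"gripper":-1,"offset":[0,0,-125],"rotation":[0,0,0]},{"gripper":-1,"offset":[0,0,-165],"rotation":[0,0,0]},{"gripper":-1,"offset":[0,0,-205],"rotation":[0,0,0]},{"gripper":-1,"offset":[0,0,-240],"rotation":[0,0,0]},{"gripper":-1,"offset":[0,0,-250],"rotation":[0,0,0]}]'
python3 - <<'E'
from h import *
d=grab('wrist','w4'); s=grab('scene','s4')
b=cv2.resize(s['image'][110:290,120:360],(512,384))
cv2.imwrite('pics/v4.png',cv2.resize(np.vstack([d['image'],b])[:,:,::-1],None,fx=.78,fy=.78))
E
```

```text
t: 20.6
tool_pos: [0.4185, -0.3423, 0.0623]
tool_rot: [-0.213, -3.134, 0.0]
contact_force: [0.7, 0.6, 0.4]
opening: 0.0856
grip_force: 0.0
t: 21.6
tool_pos: [0.4192, -0.3431, 0.3166]
tool_rot: [0.213, 3.13, -0.007]
contact_force: [-0.4, 0.1, 0.2]
opening: 0.0851
grip_force: 0.0
```

View pics/v4.png

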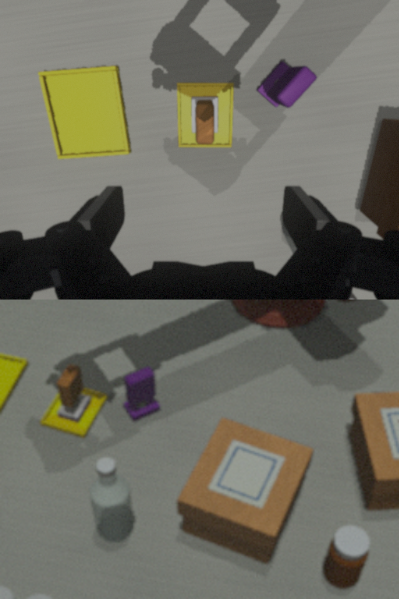

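The stamp stands upright and centred in its tray at wrist view (205,117). The lid is up, and the bottle and jar have not moved. Handing in.

```bash
python3 -c "
from station import ctrl
print(ctrl.finish_job())"
```

```text
the job is handed in; nothing more can be done
None
```

I pressed the stamp inside the empty blue frame at about 10 N for over a second, lifted it straight off, stood it back upright in its tray and handed the job in at about 22 s; the hand-in gave no verdict, and no printed mark shows on the lid in the last picture.

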